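# Load the bench screw press and wind it down

### The job

Push the plywood pressing pack with the fingertips straight into the screw press until its inner end is home and square against the steel stop strip at the back of the bed, keeping the platen off it until then. Then wind the press down by pushing the arms of the wheel on top round clockwise (seen from above) with a finger, until the platen bears firmly on the pack, but do not force the wheel once it has come up hard. Push only with the fingers, lift nothing, leave the other things on the bench where they are, and finish with the hand clear.

Things in the scene. Friction and masses are not known exactly. Their poses are not given: they have to be found in the camera images.
- press: Dark grey fixed bench screw press, 250 mm wide, 300 mm deep, about 300 mm tall, open at its front. Origin under the screw axis at table height; its x axis points inward along the loading direction (front to back), y across, z up. The top of its flat bed is 45 mm above the table and reaches from x = -190 to +110 mm.
- stop (a point): Middle of the inner face of the steel stop strip that stands across the back of the press bed (130 mm wide, 22 mm above the bed); press x = +85 mm, 18 mm above the bed.
- crosshead (a point): Centre of the crosshead's top, on the screw axis, 230 mm above the table. The crosshead is a beam 62 mm along the press's x and 250 mm along y; nuts on its ends stand 11 mm higher, a bronze ring (48 mm across) round the screw 6 mm higher. Two 26 mm columns at press y = +-98 mm, x = 0 carry it.
- platen: The steel pressing plate, 150 mm along the press's x and 142 mm along y, 18 mm thick, guided on the columns, above the bed. Origin at the centre of its flat underside; moves straight down with the screw. It touches the 36 mm pack when its origin is 81 mm above the table. It hangs on the screw together with the wheel.
- wheel (a joint): Angle (rad) of the four-arm wheel on top of the screw: grows as it turns clockwise seen from above, lowering platen and wheel together by 30 mm a turn (4.77 mm per rad). Starts between 0 and 2.4; the platen reaches the pack at 5.24 and the wheel then comes up hard, turning less than 0.05 rad further. Friction of 0.3 N m (about 4 N at 75 mm radius) keeps it where it is left.
- hub (a point): Centre of the wheel, on the screw axis, in the plane of its arms: 290 mm above the table at joint value 0, 265 mm when the platen touches the pack. Hub 46 mm across, its top 25 mm above this point.
- ball (a point): Centre of one of the four black balls (26 mm) on the wheel's arm ends, 95 mm from the axis, level with the hub; it turns with the wheel. This arm lies along the press's +x at joint value 0 and is turned by q clockwise from above at value q. The other three follow at right angles. Arms are level round steel bars 12 mm thick; between them the space is open down to the crosshead.
- pack: The pressing pack: two pale plywood boards with a glued-up leather-covered panel between, one stiff slab 270 mm long, 130 mm wide, 36 mm thick, 0.6 to 1.1 kg. Lies on the press bed under the raised platen, sticking out of the front by 35 to 75 mm more than when home. Origin at the centre of its underside; x along its length, pointing inward into the press. When home its origin is at press x = -50 mm.
- pack_front (a point): Middle of the pack's outer end face (the end that sticks out of the press), 18 mm above the bed; this end is pushed.
- pack_back (a point): Middle of the pack's inner end face, which comes home against the stop strip at press x = +85 mm.
- slicker: Dark wooden edge slicker, 34 mm across, 66 mm tall, standing beside the press. Leave alone. Origin at its foot.
- stamp: Brass embossing stamp, 34 mm square foot, 38 mm tall, standing near the press. Leave alone. Origin at its foot.
- spool: Red thread spool, 44 mm across, 55 mm tall, standing near the press. Leave alone. Origin at its foot.
- maul: White-headed maul standing on its head, 60 mm across, 200 mm tall. Leave alone. Origin at its foot.
- dressing: White bottle with a steel ball stopper, 42 mm across, 130 mm tall. Leave alone. Origin at its foot.
- rivets: Amber jar with a brass cap, 60 mm across, 75 mm tall. Leave alone. Origin at its foot.
- stamps: Brown leather cup full of steel stamping tools, 68 mm across, about 160 mm tall. Leave alone. Origin at its foot.
- weight: Steel bar weight, 200 x 42 x 32 mm, 2 kg, lying on the leather panel on the granite slab. Leave alone. Origin at the centre of its underside.

How it is judged:
On the way, in this order (a step that is already met when the one before it is completed fails the run):
1. the pack is home against the stop strip (x of pack_back in the frame of press above 0.08 m and angle between the x axis of pack and the x axis of press, either way round below 0.07 rad), for 0.2 s.
2. the platen bears on the pack (contact force between platen and pack above 20 N), for 0.2 s.
At the end, for the whole second after the job is handed in: The pack's inner end is within 5 mm of the stop strip and square to it within 4 degrees, the platen presses on the pack with more than 20 N, and the wheel is at rest (all of step 1 and contact force between platen and pack above 20 N and velocity of joint wheel between -0.05 and 0.05 rad/s); the robot touches nothing.
It fails at once if the platen came down on the pack before it was home (contact force between platen and pack above 3 N and x of pack_back in the frame of press below 0.077 m).
It fails at once if the pack was lifted off the bed (height (world z) of pack above 0.055 m).
It fails at once if the wheel was forced with more than 60 N (contact force between the fingers and platen above 60 N).
It fails at once if the pack or the wheel was pushed with the arm or the gripper's body instead of the fingers (over 15 N) (contact force between the arm and platen above 15 N or contact force between the arm and pack above 15 N).
It fails at once if one of the other things on the bench was moved by more than 20 mm, tipped or picked up (distance of any of slicker, stamp, spool, maul, dressing, rivets, stamps, weight from where it was at the start of the episode above 0.02 m).
It also fails if it takes over 72 s, if anything falls off the work surface, if the arm or the gripper's body presses on something with over 40 N, if the wrist force passes 120 N, or if a joint passes its speed limit or range.

### The arm

A 7-joint arm with a two-finger parallel gripper is mounted at the origin on the work surface. World frame = base frame: x ahead of the robot, y to its left, z up, the work surface at z = 0. Lengths are in m, angles in rad, forces in N, time in s.
With the tool pointing down it reaches from about 0.4 to 0.85 m from the base axis. Payload 4.5 kg.
Tool frame: the origin (TCP) lies on the centre line of the jaws, within the pads' length; the fingertips stand 8 mm ahead of it and the grasp point (between the pads) lies 11 mm behind it; z points along the fingers, x is the direction in which the jaws open and shut, and the axes are right-handed (so a half turn about z gives the same grasp; the last joint's range is limited). The gripper opens to 88 mm and grips with 3 to 60 N. Pads are 18 mm wide; open, the fingers measure 123 mm over their backs; the gripper's body (75 mm by 187 mm) begins 45 mm behind the grasp point.
Start: joints at [-1.253, 0.689, -0.195, 1.565, 0.157, 0.902, -0.215], TCP at [0.175, 0.6, 0.247] pointing down, gripper open.
Joint ranges: [-3.01, 3.01], [-0.46, 2.08], [-1.47, 1.51], [0.13, 2.56], [-1, 4.14], [0.04, 2.09], [-2.66, 2.66]. Speed limits (rad/s): [2.57, 2.57, 3.14, 3.14, 3.14, 3.14, 3.14].

### API

Orientations are given as a unit quaternion [x, y, z, w].
In Python, from plant import get_state, snapshot, finish_job, boxes_of, pinpoint gives the robot as it stands.
- The arm moves only by the shell command python3 -m creep 'ROWS' [FORCE]. ROWS is JSON, a list of rows, each an object with "hand": the finger opening in m, from 0 to 0.0881; "slide": the shift along the tool's x, y, z in m, a list of three; "turn": the turn about the tool's z in degrees. A call has 1 to 5 rows; each row shifts and turns the commanded pose from where the row before left it, along the tool's axes as they then stand; what a row does not reach is not made up. A row lasts 1/8 s, in which the tool goes at most 62.5 mm and 10.7 degrees, less where a joint would pass 70% of its speed; a pose out of reach is approached as far as the arm can. A call is refused whole if a number of a shift passes 0.0625 or a number of a turn 10.7, either way. A call with a gripper value outside its range is refused whole. The fingers move at their own pace and stop on an object; FORCE is the grip in N (left out, the last holds). Time passes only in rows, so rows that do not move let the fingers close. It gives the time, the measured TCP pose, the force and the opening at its end, in the units of the state.
- get_state(): the state, without advancing time (a new reading comes with each control period).
- snapshot(name): name is "scene" or "top" or "wrist"; returns a dict with "frame" (480x640x3 uint8, red, green, blue), "depth" (480x640 float32, m along the optical axis (not along the pixel's ray), 0 where there is no reading), "mtx" (3x3 intrinsics, pixels), "camera_from_world" (4x4, takes a point from world to camera coordinates). Camera axes: x right, y down, z forward; pixel columns grow to the right and rows downward; lengths in m; the calibration is good to about 2 mm. A picture is of the moment at which its call begins.
- finish_job(): hands the job in, once; it reports no verdict.
Trained networks look in a picture, given as the dict that the camera call returned (one of the last four; its "shot" number tells which), for a name from the list of things; names that differ only in an ending like _2 or _b are one class to them, and where a whole thing is asked for, a point or a joint stands for the part that bears it (a point fixed in the world has none). Each returns a list of dicts, best first, with "conf" (0 to 1); they miss things now and then, are a little off and sometimes report something else, mostly with a low value. They report only what shows in the picture. A call takes as long as a camera call.
- boxes_of(target, picture): "uv" ([column, row] in pixels, amid what is visible of it).
- pinpoint(target, picture): "uv" ([column, row] in pixels: a listed point, or the origin of a listed thing).
The state is a dict: "clock": time; "q": joint angles; "qd": joint speeds; "joint_torque": joint torques, N m; "tool_pos": TCP position; "eef_rot": TCP orientation; "contact_force": force on the tool from outside, world axes, zero at the start; "moment": the same for the moment, N m; "opening": opening from 0.0 (shut) to 1.0 (fully open).
Only numpy, scipy, OpenCV 4.12 (cv2) and the standard library are available. Lean on these libraries where they do the work, as an engineer would, in place of code of your own. Each camera call takes 0.05 s, during which the arm holds its last target.

## Working session

There is one attempt and no reset: what is moved stays moved. The work goes in short steps, Python scripts to look and compute and a shell command to move; the robot and the scene stay as the last step left them, time stands still between calls to the robot, and variables do not carry over. Pictures are saved under pics/ and viewed, and the job is handed in when it is done.

```bash
ls; mkdir -p pics; cat > h.py <<'E'
import numpy as np, cv2
from plant import *
def save(p,n): cv2.imwrite('pics/'+n+'.png', p['frame'][:,:,::-1])
def world(p,uv,z=None,depth=None):
    K=np.array(p['mtx']);T=np.linalg.inv(np.array(p['camera_from_world']))
    r=np.linalg.inv(K)@np.array([uv[0],uv[1],1.])
    if depth is None and z is None:
        depth=p['depth'][int(round(uv[1])),int(round(uv[0]))]
    if z is not None:
        d=T[:3,:3]@r; s=(z-T[2,3])/d[2]; return T[:3,3]+s*d
    return T[:3,:3]@(r*depth)+T[:3,3]
E
python3 - <<'E'
from h import *
s=get_state();print(s)
for n in ['scene','top','wrist']:
    p=snapshot(n);save(p,n+'0')
    for t in ['stop','crosshead','hub','ball','pack','pack_front','pack_back','platen','press']:
        r=pinpoint(t,p)
        print(n,t,[(np.round(a['uv']).tolist(),round(a['conf'],2)) for a in r[:4]])
E
```

```text
pics
{'clock': 0.0, 'q': array([-1.25321841,  0.69000198, -0.19453863,  1.56632014,  0.15729716,
        0.90248214, -0.2151124 ]), 'qd': array([ 0.0002364 , -0.00114882,  0.00152066,  0.00043689, -0.00119638,
        0.00051727, -0.00117267]), 'joint_torque': array([ 5.84260179e-04, -5.27563226e+01, -1.26666751e+00, -1.53433764e+01,
       -5.25796122e-02,  6.43074804e-03,  1.59351248e-04]), 'tool_pos': array([0.17485265, 0.59941341, 0.24590577]), 'eef_rot': array([ 7.99968911e-01,  6.00040760e-01, -6.93483139e-04,  5.88377195e-04]), 'contact_force': array([0.08714179, 0.03716807, 0.2001286 ]), 'moment': array([0.00079706, 0.00957918, 0.01564401]), 'opening': 0.9998872840070304}
scene stop []
scene crosshead [([323.0, 218.0], 0.76)]
scene hub [([327.0, 202.0], 0.65)]
scene ball [([302.0, 217.0], 0.67)]
scene pack [([303.0, 262.0], 0.97)]
scene pack_front [([267.0, 240.0], 0.92)]
scene pack_back [([341.0, 272.0], 0.92)]
scene platen [([325.0, 255.0], 0.78), ([360.0, 312.0], 0.6)]
scene press [([324.0, 284.0], 0.7), ([278.0, 313.0], 0.35)]
top stop [([286.0, 254.0], 0.87)]
top crosshead [([315.0, 242.0], 0.87)]
top hub [([315.0, 239.0], 0.74), ([472.0, 289.0], 0.57)]
top ball [([304.0, 206.0], 0.59)]
top pack [([343.0, 247.0], 0.9)]
top pack_front [([388.0, 231.0], 0.84)]
top pack_back []
top platen [([316.0, 247.0], 0.75)]
top press [([316.0, 251.0], 0.64)]
wrist stop []
wrist crosshead []
wrist hub []
wrist ball []
wrist pack []
wrist pack_front []
wrist pack_back []
wrist platen []
wrist press []
```

View pics/scene0.png

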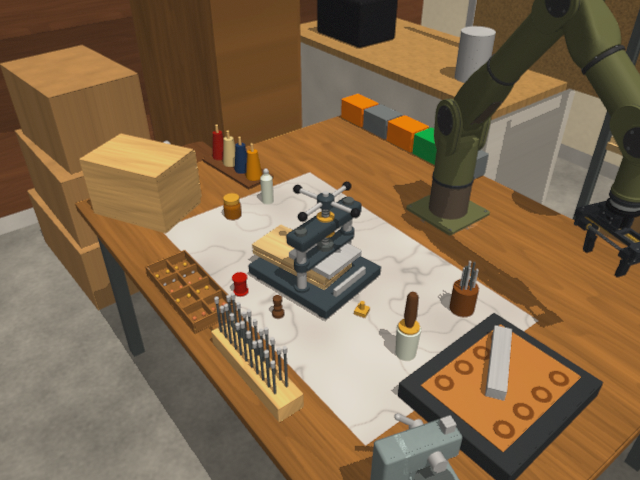

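View pics/top0.png

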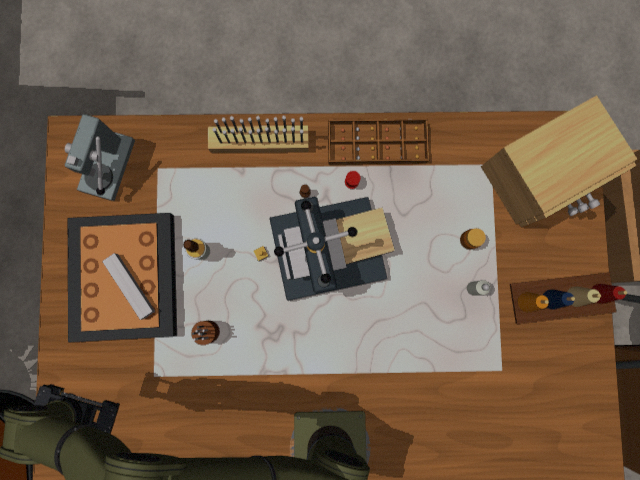

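```bash
python3 - <<'E'
from h import *
p=snapshot('top')
print(np.linalg.inv(p['camera_from_world']).round(3))
for t,uv,z in [('cross',(315,242),.23),('hub',(315,239),.285),('ball',(304,206),.285),('pack',(343,247),.045),('front',(388,231),.063),('stop',(286,254),.063),('platen',(316,247),.105),('press',(316,251),0)]:
    print(t,world(p,uv,z=z).round(3),world(p,uv).round(3))
s=snapshot('scene')
print(np.linalg.inv(s['camera_from_world']).round(3))
for t,uv,z in [('cross',(323,218),.23),('hub',(327,202),.285),('ball',(302,217),.285),('pack',(303,262),.045),('front',(267,240),.063),('back',(341,272),.063)]:
    print(t,world(s,uv,z=z).round(3),world(s,uv).round(3))
for n in ['slicker','stamp','spool','maul','dressing','rivets','stamps','weight']:
    print(n,[(np.round(a['uv']).tolist(),round(a['conf'],2),world(p,a['uv'],z=0).round(3).tolist()) for a in pinpoint(n,p)[:2]],[(np.round(a['uv']).tolist(),round(a['conf'],2),world(s,a['uv'],z=0).round(3).tolist()) for a in pinpoint(n,s)[:2]])
f=p['frame'][130:350,220:460]; cv2.imwrite('pics/top0z.png',cv2.resize(f,None,fx=3.2,fy=2.7)[:,:,::-1])
E
```

```text
[[-0.014 -0.993  0.116  0.405]
 [-1.     0.012 -0.014  0.058]
 [ 0.012 -0.116 -0.993  1.707]
 [ 0.     0.     0.     1.   ]]
cross [0.57  0.039 0.23 ] [0.561 0.04  0.308]
hub [0.571 0.039 0.285] [0.569 0.04  0.306]
ball [0.655 0.066 0.285] [0.654 0.066 0.294]
pack [ 0.575 -0.045  0.045] [ 0.571 -0.043  0.08 ]
front [ 0.618 -0.176  0.063] [ 0.615 -0.172  0.09 ]
stop [0.555 0.121 0.063] [0.556 0.121 0.052]
platen [0.57  0.034 0.105] [0.549 0.037 0.306]
press [0.568 0.033 0.   ] [0.541 0.037 0.284]
[[-0.792  0.362 -0.491  1.349]
 [ 0.61   0.465 -0.641  1.017]
 [-0.004 -0.808 -0.59   1.076]
 [ 0.     0.     0.     1.   ]]
cross [0.574 0.041 0.23 ] [0.577 0.044 0.233]
hub [0.571 0.053 0.285] [0.577 0.061 0.292]
ball [0.663 0.068 0.285] [0.666 0.073 0.289]
pack [ 0.593 -0.029  0.045] [0.666 0.073 0.145]
front [ 0.628 -0.163  0.063] [ 0.641 -0.143  0.08 ]
back [0.549 0.091 0.063] [0.547 0.089 0.061]
slicker [([305.0, 194.0], 0.56, [0.744, 0.065, 0.0])] [([279.0, 312.0], 0.7, [0.742, 0.06, 0.0])]
stamp [([262.0, 249.0], 0.62, [0.576, 0.196, 0.0]), ([313.0, 250.0], 0.42, [0.57, 0.042, 0.0])] [([362.0, 313.0], 0.44, [0.567, 0.203, 0.0])]
spool [([351.0, 184.0], 0.75, [0.771, -0.077, 0.0]), ([386.0, 228.0], 0.51, [0.636, -0.178, 0.0])] [([244.0, 290.0], 0.69, [0.77, -0.073, 0.0])]
maul [([203.0, 250.0], 0.98, [0.576, 0.371, 0.0])] [([405.0, 351.0], 0.68, [0.57, 0.372, 0.0])]
dressing [([472.0, 288.0], 0.76, [0.45, -0.432, 0.0])] [([266.0, 199.0], 0.57, [0.451, -0.442, 0.0])]
rivets [([466.0, 244.0], 0.91, [0.585, -0.421, 0.0])] [([231.0, 218.0], 0.82, [0.609, -0.416, 0.0])]
stamps [([209.0, 333.0], 0.97, [0.33, 0.35, 0.0])] [([461.0, 309.0], 0.72, [0.341, 0.357, 0.0])]
weight [([131.0, 287.0], 0.59, [0.468, 0.582, 0.0])] [([495.0, 363.0], 0.89, [0.423, 0.537, 0.0]), ([405.0, 351.0], 0.65, [0.57, 0.373, 0.0])]
```

View pics/top0z.png

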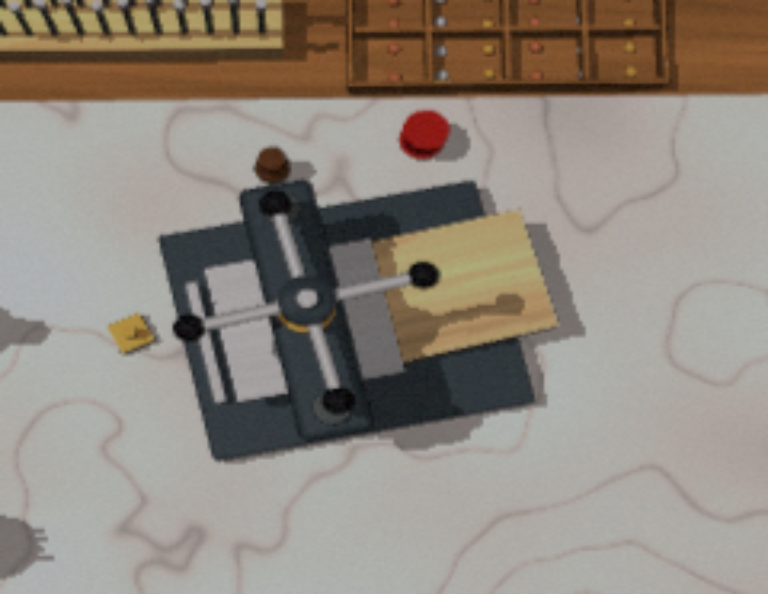

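```bash
python3 - <<'E'
from h import *
p=snapshot('top')
K=p['mtx'];T=np.linalg.inv(p['camera_from_world'])
v,u=np.mgrid[150:340,230:440]
d=p['depth'][150:340,230:440]
pts=np.stack([(u-K[0,2])/K[0,0]*d,(v-K[1,2])/K[1,1]*d,d],-1)@T[:3,:3].T+T[:3,3]
Z=pts[...,2]
for lo,hi in [(.03,.053),(.053,.064),(.064,.073),(.073,.088),(.088,.1),(.1,.15),(.15,.215),(.215,.236),(.236,.25),(.26,.31)]:
    m=(Z>lo)&(Z<hi); q=pts[m]
    r=cv2.minAreaRect(q[:,:2].astype(np.float32)) if m.sum()>3 else None
    print(lo,hi,m.sum(),q[:,2].mean().round(4) if m.sum() else '',r)
# pack exposed color
m=(Z>.073)&(Z<.088)&(pts[...,1]<0.0)
m=cv2.morphologyEx(m.astype(np.uint8),cv2.MORPH_OPEN,np.ones((3,3)))>0
q=pts[m][:,:2].astype(np.float32);print('pack',cv2.boxPoints(cv2.minAreaRect(q)),cv2.minAreaRect(q))
im=np.clip((Z-.0)/.3*255,0,255).astype(np.uint8)
cv2.imwrite('pics/z.png',cv2.resize(cv2.applyColorMap(im,cv2.COLORMAP_JET),None,fx=3.5,fy=3,interpolation=0))
E
```

```text
0.03 0.053 3615 0.0439 ((0.6458150744438171, -0.007945001125335693), (0.5958309173583984, 0.44855043292045593), 89.37467956542969)
0.053 0.064 283 0.057 ((0.6098958849906921, 0.0023247599601745605), (0.32232630252838135, 0.3248918354511261), 15.60334300994873)
0.064 0.073 165 0.0687 ((0.643244743347168, -0.0036088675260543823), (0.25392699241638184, 0.31339824199676514), 13.803594589233398)
0.073 0.088 2013 0.0805 ((0.5832306742668152, -0.021201908588409424), (0.13077618181705475, 0.3156921863555908), 14.486579895019531)
0.088 0.1 62 0.0894 ((0.5942679047584534, -0.1014954000711441), (0.14531180262565613, 0.13996095955371857), 10.84280776977539)
0.1 0.15 1360 0.1167 ((0.5648206472396851, 0.03839453309774399), (0.14226029813289642, 0.15005886554718018), 11.402684211730957)
0.15 0.215 9 0.2089 ((0.5217387080192566, 0.057259123772382736), (0.1883469969034195, 0.039785247296094894), 25.719959259033203)
0.215 0.236 1426 0.2286 ((0.5652922987937927, 0.038389913737773895), (0.2503551244735718, 0.0621752105653286), 11.501137733459473)
0.236 0.25 125 0.2397 ((0.565345048904419, 0.037888772785663605), (0.23324903845787048, 0.05016322806477547), 11.847386360168457)
0.26 0.31 1044 0.2912 ((0.5649806261062622, 0.03863178938627243), (0.15849749743938446, 0.15888965129852295), 59.58599853515625)
pack [[ 0.5231267  -0.04996471]
 [ 0.55935705 -0.19019236]
 [ 0.68597543 -0.15747826]
 [ 0.6497451  -0.01725061]] ((0.6045510768890381, -0.103721484541893), (0.13077618181705475, 0.14483238756656647), 14.486579895019531)
```

```bash
python3 -m creep '[{"hand":0.06,"slide":[0,0,-0.03],"turn":10.4},{"hand":0.06,"slide":[0,0,-0.03],"turn":10.4},{"hand":0.06,"slide":[0,0,-0.03],"turn":10.4},{"hand":0.06,"slide":[0,0,-0.03],"turn":10.4},{"hand":0.06,"slide":[0,0,-0.03],"turn":10.4}]'; python3 -m creep '[{"hand":0.06,"slide":[0,0,-0.03],"turn":10.3},{"hand":0.06,"slide":[0,0,0],"turn":0}]'
python3 - <<'E'
from h import *
from scipy.spatial.transform import Rotation as R
s=get_state();print(s['q'].round(2),s['tool_pos'].round(3));M=R.from_quat(s['eef_rot']).as_matrix()
print(np.degrees(np.arctan2(M[1,0],M[0,0])),M.T@(np.array([.626,-.214,.42])-s['tool_pos']))
E
```

```text
clock: 3.08
tool_pos: [0.1748, 0.5999, 0.3978]
eef_rot: [0.983, 0.186, -0.0, -0.0]
contact_force: [0.2, 0.7, 0.5]
opening: 0.682
clock: 3.32
tool_pos: [0.1753, 0.6011, 0.4292]
eef_rot: [0.995, 0.1, 0.001, -0.003]
contact_force: [0.0, 0.0, 0.7]
opening: 0.68
[-1.42  0.54  0.12  1.28 -0.06  1.32 -1.11] [0.175 0.601 0.429]
11.47694046537114 [0.27952363 0.88851879 0.00565984]
```

```bash
python3 -m creep '[{"hand":0.06,"slide":[0.028,0.04,0],"turn":0},{"hand":0.06,"slide":[0.028,0.04,0],"turn":0},{"hand":0.06,"slide":[0.028,0.04,0],"turn":0},{"hand":0.06,"slide":[0.028,0.04,0],"turn":0},{"hand":0.06,"slide":[0.028,0.04,0],"turn":0}]';python3 -m creep '[{"hand":0.06,"slide":[0.028,0.045,0],"turn":0},{"hand":0.06,"slide":[0.028,0.045,0],"turn":0},{"hand":0.06,"slide":[0.028,0.045,0],"turn":0},{"hand":0.06,"slide":[0.028,0.045,0],"turn":0},{"hand":0.06,"slide":[0.028,0.045,0],"turn":0}]'
python3 - <<'E'
from h import *
from scipy.spatial.transform import Rotation as R
s=get_state();print(s['q'].round(2),s['tool_pos'].round(3));M=R.from_quat(s['eef_rot']).as_matrix()
print(np.degrees(np.arctan2(M[1,0],M[0,0])),M.T@(np.array([.626,-.214,.42])-s['tool_pos']))
E
```

```text
clock: 3.95
tool_pos: [0.3524, 0.4301, 0.4254]
eef_rot: [0.995, 0.101, -0.001, 0.001]
contact_force: [1.1, -0.4, -0.8]
opening: 0.676
clock: 4.58
tool_pos: [0.5341, 0.2375, 0.4254]
eef_rot: [0.995, 0.101, -0.001, 0.0]
contact_force: [0.9, 0.7, 0.2]
opening: 0.679
[-0.6   0.48  0.18  1.42 -0.09  1.26 -0.21] [0.534 0.238 0.425]
11.612853179046484 [-0.00090786  0.46079269  0.00547006]
```

```bash
python3 -m creep '[{"hand":0.06,"slide":[0,0.048,0],"turn":0},{"hand":0.06,"slide":[0,0.048,0],"turn":0},{"hand":0.06,"slide":[0,0.048,0],"turn":0},{"hand":0.06,"slide":[0,0.048,0],"turn":0},{"hand":0.06,"slide":[0,0.048,0],"turn":0}]';python3 -m creep '[{"hand":0.06,"slide":[0,0.048,0],"turn":0},{"hand":0.06,"slide":[0,0.048,0],"turn":0},{"hand":0.06,"slide":[0,0.048,0],"turn":0},{"hand":0.06,"slide":[0,0.048,0],"turn":0},{"hand":0.06,"slide":[0,0.028,0],"turn":0}]'
python3 -m creep '[{"hand":0.06,"slide":[0,0,0.05],"turn":0},{"hand":0.06,"slide":[0,0,0.05],"turn":0},{"hand":0.06,"slide":[0,0,0.05],"turn":0},{"hand":0.06,"slide":[0,0,0.05],"turn":0}]'
python3 - <<'E'
from h import *
from scipy.spatial.transform import Rotation as R
s=get_state();print(s['q'].round(2),s['tool_pos'].round(3));M=R.from_quat(s['eef_rot']).as_matrix()
print(np.degrees(np.arctan2(M[1,0],M[0,0])),M.T@(np.array([.626,-.214,.062])-s['tool_pos']))
p=snapshot('top');save(p,'top1');p=snapshot('wrist');save(p,'wrist1')
E
```

```text
clock: 5.2
tool_pos: [0.5809, 0.0024, 0.4253]
eef_rot: [0.995, 0.101, -0.001, -0.0]
contact_force: [-0.0, -0.0, -0.1]
opening: 0.678
clock: 5.82
tool_pos: [0.6241, -0.2149, 0.4248]
eef_rot: [0.995, 0.099, -0.001, 0.0]
contact_force: [-0.2, 1.0, -0.2]
opening: 0.677
clock: 6.32
tool_pos: [0.6239, -0.2114, 0.2239]
eef_rot: [0.995, 0.101, -0.001, -0.001]
contact_force: [0.1, -0.9, -0.5]
opening: 0.679
[ 0.16  0.77  0.18  1.49 -0.16  0.9   0.6 ] [ 0.624 -0.211  0.224]
11.59166344616443 [0.00174191 0.00317576 0.16185087]
```

View pics/wrist1.png

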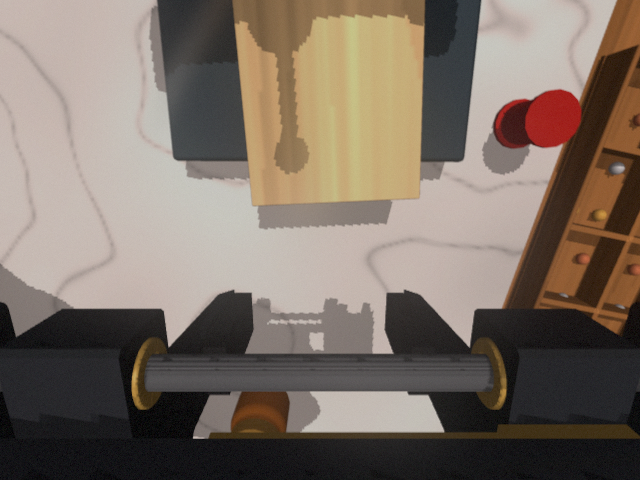

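View pics/top1.png

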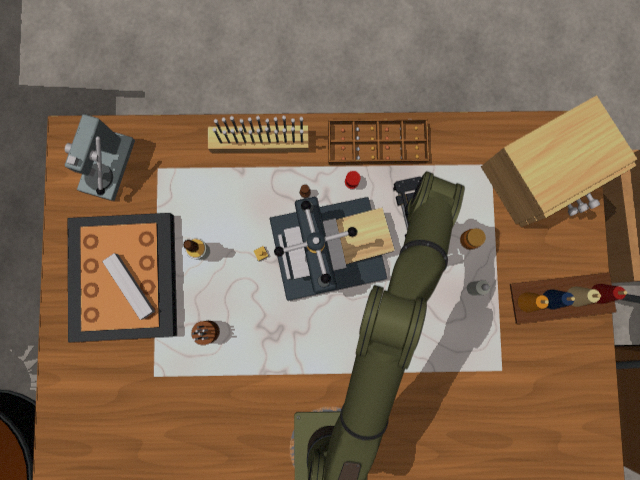

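```bash
python3 -m creep '[{"hand":0.06,"slide":[0,0,0.05],"turn":0},{"hand":0.06,"slide":[0,0,0.05],"turn":0},{"hand":0.06,"slide":[0,0,0.04],"turn":0},{"hand":0.06,"slide":[0,0,0.022],"turn":0},{"hand":0.06,"slide":[0,0,0],"turn":0}]'
python3 -m creep '[{"hand":0.06,"slide":[0,-0.01,0],"turn":0},{"hand":0.06,"slide":[0,-0.008,0],"turn":0},{"hand":0.06,"slide":[0,-0.005,0],"turn":0},{"hand":0.06,"slide":[0,-0.005,0],"turn":0},{"hand":0.06,"slide":[0,-0.004,0],"turn":0}]'
cat > st.py <<'E'
from h import *
from scipy.spatial.transform import Rotation as R
A=np.array([.565,.0385]);a=np.radians(101.45)
X=np.array([np.cos(a),np.sin(a)]);Y=np.array([-X[1],X[0]])
def st():
    s=get_state();M=R.from_quat(s['eef_rot']).as_matrix();d=s['tool_pos'][:2]-A
    print('t',round(float(s['clock']),2),'tcp',s['tool_pos'].round(4),'press',(X@d).round(4),(Y@d).round(4),'toolx',np.degrees(np.arctan2(M[1,0],M[0,0])).round(2),'F',s['contact_force'].round(1),'q7',s['q'][6].round(2),'r',np.linalg.norm(d).round(4),'ang',np.degrees(np.arctan2(d[1],d[0])).round(1))
    return s,M
E
python3 -c "from st import *;st()"
```

```text
clock: 7.05
tool_pos: [0.6248, -0.2117, 0.0644]
eef_rot: [0.995, 0.1, -0.001, -0.0]
contact_force: [0.2, -0.3, 1.0]
opening: 0.681
clock: 7.68
tool_pos: [0.6192, -0.1839, 0.0661]
eef_rot: [0.995, 0.099, 0.001, 0.003]
contact_force: [0.7, -6.4, 3.2]
opening: 0.682
t 7.67 tcp [ 0.6192 -0.1839  0.0661] press -0.2287 -0.009 toolx 11.39 F [ 0.7 -6.4  3.2] q7 0.59 r 0.2289 ang -76.3
```

```bash
python3 -m creep '[{"hand":0.06,"slide":[0,-0.006,0],"turn":0},{"hand":0.06,"slide":[0,-0.006,0],"turn":0},{"hand":0.06,"slide":[0,-0.005,0],"turn":0},{"hand":0.06,"slide":[0,-0.005,0],"turn":0},{"hand":0.06,"slide":[0,-0.003,0],"turn":0}]'
python3 -c "from st import *;st()"
python3 -m creep '[{"hand":0.06,"slide":[0,-0.003,0],"turn":0},{"hand":0.06,"slide":[0,-0.003,0],"turn":0},{"hand":0.06,"slide":[0,-0.002,0],"turn":0}]'
python3 -c "
from st import *;st()
p=snapshot('top');save(p,'top2');p=snapshot('wrist');save(p,'wrist2')"
```

```text
clock: 8.3
tool_pos: [0.6145, -0.1592, 0.066]
eef_rot: [0.995, 0.099, 0.001, 0.003]
contact_force: [-0.0, -5.9, 2.6]
opening: 0.68
t 8.3 tcp [ 0.6145 -0.1592  0.066 ] press -0.2036 -0.0092 toolx 11.33 F [-0.  -5.9  2.6] q7 0.57 r 0.2038 ang -76.0
clock: 8.68
tool_pos: [0.6137, -0.1535, 0.0661]
eef_rot: [0.995, 0.098, 0.002, 0.004]
contact_force: [2.2, -11.6, -0.0]
opening: 0.68
t 8.68 tcp [ 0.6137 -0.1535  0.0661] press -0.1979 -0.0096 toolx 11.29 F [  2.2 -11.6  -0. ] q7 0.56 r 0.1981 ang -75.8
```

View pics/wrist2.png

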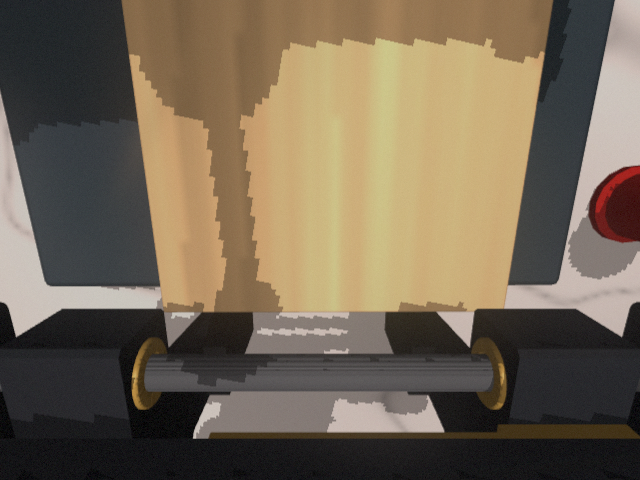

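```bash
python3 -m creep '[{"hand":0.06,"slide":[0,-0.002,0],"turn":0},{"hand":0.06,"slide":[0,-0.002,0],"turn":0},{"hand":0.06,"slide":[0,0,0],"turn":0}]'
python3 -c "from st import *;st()"
python3 -m creep '[{"hand":0.06,"slide":[0,-0.002,0],"turn":0},{"hand":0.06,"slide":[0,-0.002,0],"turn":0},{"hand":0.06,"slide":[0,0,0],"turn":0}]'
python3 -c "
from st import *;st()
p=snapshot('top');save(p,'top3')
K=p['mtx'];T=np.linalg.inv(p['camera_from_world'])
print([(np.round(a['uv']).tolist(),a['conf'],world(p,a['uv'],z=.063)) for a in pinpoint('pack_back',p)])"
```

```text
clock: 9.15
tool_pos: [0.6138, -0.1535, 0.0663]
eef_rot: [0.995, 0.098, 0.003, 0.007]
contact_force: [3.8, -14.5, -2.6]
opening: 0.679
t 9.15 tcp [ 0.6138 -0.1535  0.0663] press -0.1979 -0.0097 toolx 11.24 F [  3.8 -14.5  -2.6] q7 0.56 r 0.1981 ang -75.7
clock: 9.52
tool_pos: [0.6138, -0.1534, 0.0669]
eef_rot: [0.995, 0.097, 0.004, 0.01]
contact_force: [4.5, -21.4, -3.6]
opening: 0.68
t 9.53 tcp [ 0.6138 -0.1534  0.0669] press -0.1978 -0.0098 toolx 11.17 F [  4.5 -21.4  -3.6] q7 0.55 r 0.1981 ang -75.7
[([209.0, 333.0], 0.68, array([0.33357898, 0.33996355, 0.063     ])), ([286.0, 252.0], 0.56, array([0.55908217, 0.1194987 , 0.063     ])), ([304.0, 192.0], 0.34, array([0.73540222, 0.0678788 , 0.063     ])), ([264.0, 252.0], 0.19, array([0.56220591, 0.18376769, 0.063     ]))]
```

```bash
python3 -m creep '[{"hand":0.06,"slide":[0,0.012,0],"turn":0},{"hand":0.06,"slide":[0,0.02,0],"turn":0},{"hand":0.06,"slide":[0,0.04,-0.02],"turn":0},{"hand":0.06,"slide":[0,0.02,-0.05],"turn":0},{"hand":0.06,"slide":[0,0,-0.06],"turn":0}]'
python3 - <<'E'
from st import *
st()
p=snapshot('top');save(p,'top4')
K=p['mtx'];T=np.linalg.inv(p['camera_from_world'])
v,u=np.mgrid[150:340,230:440]
d=p['depth'][150:340,230:440]
pts=np.stack([(u-K[0,2])/K[0,0]*d,(v-K[1,2])/K[1,1]*d,d],-1)@T[:3,:3].T+T[:3,3]
Z=pts[...,2]
m=(Z>.073)&(Z<.088)&(pts[...,1]<0.0)
m=cv2.morphologyEx(m.astype(np.uint8),cv2.MORPH_OPEN,np.ones((3,3)))>0
q=pts[m][:,:2].astype(np.float32);r=cv2.minAreaRect(q);b=cv2.boxPoints(r)
print(r);print((b-A)@np.array([X,Y]).T)
f=p['frame'][190:310,240:400]; cv2.imwrite('pics/top4z.png',cv2.resize(f,None,fx=5,fy=5)[:,:,::-1])
s=snapshot('scene');save(s,'scene4')
f=s['frame'][170:330,220:400]; cv2.imwrite('pics/scene4z.png',cv2.resize(f,None,fx=4,fy=3.7)[:,:,::-1])
w=snapshot('wrist');save(w,'wrist4')
E
```

```text
clock: 10.25
tool_pos: [0.6276, -0.233, 0.1951]
eef_rot: [0.995, 0.098, -0.001, -0.0]
contact_force: [0.4, 0.4, -0.4]
opening: 0.681
t 10.25 tcp [ 0.6276 -0.233   0.1951] press -0.2785 -0.0074 toolx 11.26 F [ 0.4  0.4 -0.4] q7 0.62 r 0.2786 ang -77.0
((0.6047263145446777, -0.08775326609611511), (0.1304267942905426, 0.10751871764659882), 11.693124771118164)
[[-0.07814464  0.05156811]
 [-0.18566237  0.05111193]
 [-0.18510894 -0.07931374]
 [-0.07759121 -0.07885756]]
```

View pics/top4z.png

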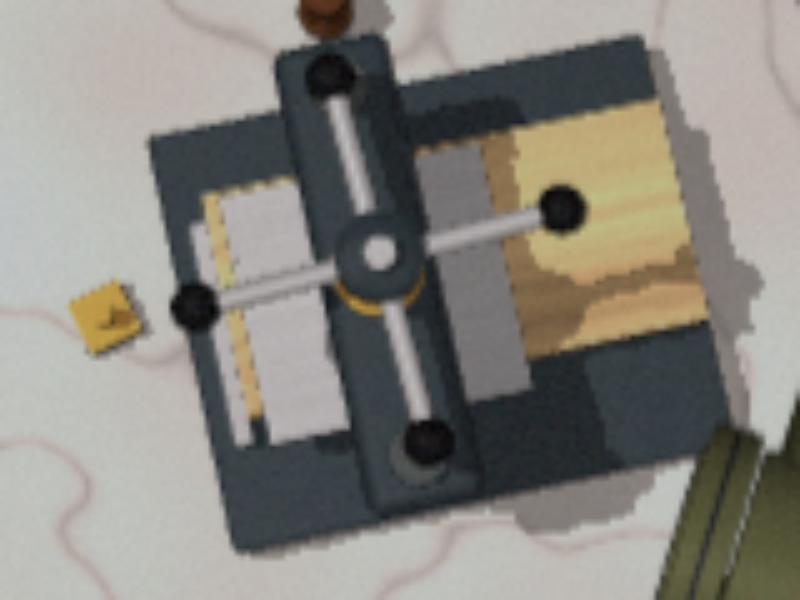

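View pics/scene4z.png

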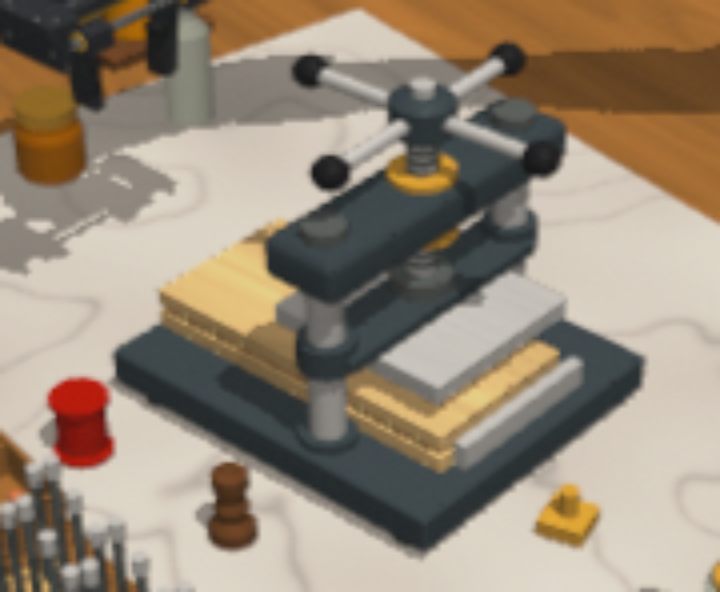

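View pics/wrist4.png

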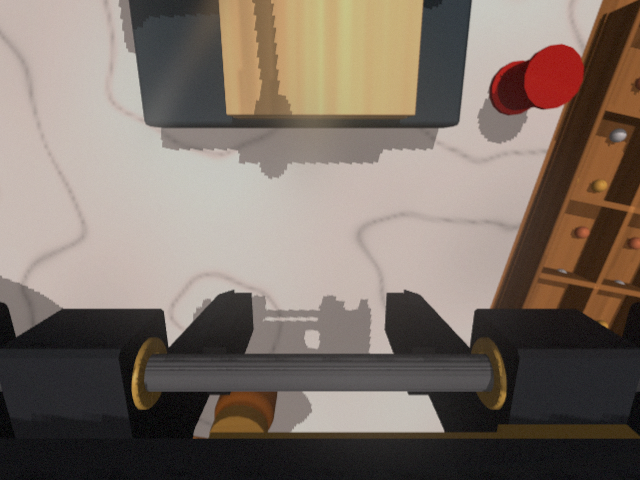

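```bash
python3 - <<'E'
from st import *
p=snapshot('top')
K=p['mtx'];T=np.linalg.inv(p['camera_from_world'])
v,u=np.mgrid[150:340,230:400]
d=p['depth'][150:340,230:400]
pts=np.stack([(u-K[0,2])/K[0,0]*d,(v-K[1,2])/K[1,1]*d,d],-1)@T[:3,:3].T+T[:3,3]
Z=pts[...,2]; D=pts[...,:2]-A; r=np.hypot(D[...,0],D[...,1]); an=np.degrees(np.arctan2(D[...,1],D[...,0]))%90
m=(Z>.265)&(Z<.32)&(r>.035)&(r<.11)
print(m.sum(),np.median(an[m]),an[m].std(), 'arm z',np.median(Z[m&(r<.075)]),'ball r')
m2=(Z>.29)&(r<.02);print('hub top',np.median(Z[m2]))
mm=(Z>.1)&(Z<.13);print('platen top',np.median(Z[mm]))
# refine centre with hough: symmetric minAreaRect of balls
cen=pts[(Z>.265)&(Z<.32)&(r<.115)][:,:2];print(cv2.minAreaRect(cen.astype(np.float32)),cen.mean(0))
al=np.radians(107); tx=np.array([np.cos(al),np.sin(al)]);ty=np.array([np.sin(al),-np.cos(al)])
print('target',A+.062*tx-.027*ty)
s,M=st()
E
```

```text
687 14.3757192968969 3.7506301674424196 arm z 0.28756175161035935 ball r
hub top 0.2997586560295571
platen top 0.11661666200188991
((0.5653839707374573, 0.03825714439153671), (0.158696711063385, 0.15974470973014832), 59.37208557128906) [0.56376672 0.03883578]
target [0.52105273 0.08989686]
t 10.45 tcp [ 0.6292 -0.2304  0.1958] press -0.2763 -0.0096 toolx 11.46 F [-1.   1.2 -0.2] q7 0.62 r 0.2764 ang -76.6
```

```bash
python3 -m creep '[{"hand":0,"slide":[0,0,-0.045],"turn":-10.3},{"hand":0,"slide":[0,0,-0.045],"turn":-10.3},{"hand":0,"slide":[0,0,-0.045],"turn":-10.3},{"hand":0,"slide":[0,0,-0.045],"turn":-10.3},{"hand":0,"slide":[0,0,-0.025],"turn":-10.3}]' 10
python3 -m creep '[{"hand":0,"slide":[0,0,0],"turn":-10.4},{"hand":0,"slide":[0,0,0],"turn":-10.4},{"hand":0,"slide":[0,0,0],"turn":-10.4},{"hand":0,"slide":[0,0,0],"turn":-10.3},{"hand":0,"slide":[0,0,0],"turn":0}]'
python3 - <<'E'
from st import *
s,M=st()
print(M.T@(np.array([.5234,.0919,.266])-s['tool_pos']))
E
```

```text
clock: 11.08
tool_pos: [0.6288, -0.2299, 0.4001]
eef_rot: [0.851, 0.525, 0.0, -0.001]
contact_force: [0.6, -1.2, -0.7]
opening: 0.137
clock: 11.7
tool_pos: [0.6282, -0.2299, 0.3974]
eef_rot: [0.613, 0.79, -0.0, -0.002]
contact_force: [-0.3, -0.9, -0.2]
opening: 0.004
t 11.7 tcp [ 0.6282 -0.2299  0.3974] press -0.2756 -0.0086 toolx 104.39 F [-0.3 -0.9 -0.2] q7 1.99 r 0.2758 ang -76.8
[ 0.33735025 -0.02108731  0.13259839]
```

```bash
python3 -m creep '[{"hand":0,"slide":[0.04,-0.0025,0],"turn":0},{"hand":0,"slide":[0.045,-0.0025,0],"turn":0},{"hand":0,"slide":[0.045,-0.003,0],"turn":0},{"hand":0,"slide":[0.045,-0.003,0],"turn":0},{"hand":0,"slide":[0.045,-0.003,0],"turn":0}]'
python3 -m creep '[{"hand":0,"slide":[0.045,-0.003,0],"turn":0},{"hand":0,"slide":[0.045,-0.003,0],"turn":0},{"hand":0,"slide":[0.027,-0.001,0],"turn":0},{"hand":0,"slide":[0,0,0.03],"turn":0},{"hand":0,"slide":[0,0,0],"turn":0}]'
python3 - <<'E'
from st import *
s,M=st()
print(M.T@(np.array([.5234,.0919,.266])-s['tool_pos']))
p=snapshot('wrist');save(p,'wrist5')
p=snapshot('scene');f=p['frame'][130:310,220:440]; cv2.imwrite('pics/scene5z.png',cv2.resize(f,None,fx=3.5,fy=3.3)[:,:,::-1])
E
```

```text
clock: 12.32
tool_pos: [0.5593, -0.0193, 0.3987]
eef_rot: [0.614, 0.789, -0.0, -0.001]
contact_force: [-0.1, 0.6, 0.5]
opening: 0.011
clock: 12.95
tool_pos: [0.5225, 0.0904, 0.3674]
eef_rot: [0.613, 0.79, -0.003, -0.002]
contact_force: [0.0, -0.8, 0.6]
opening: 0.006
t 12.95 tcp [0.5225 0.0904 0.3674] press 0.0593 0.0313 toolx 104.35 F [ 0.  -0.8  0.6] q7 1.41 r 0.067 ang 129.3
[0.00123465 0.00185373 0.10138507]
```

View pics/wrist5.png

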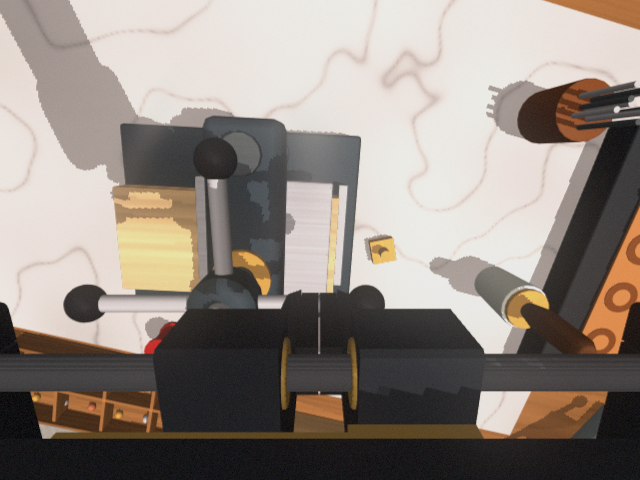

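View pics/scene5z.png

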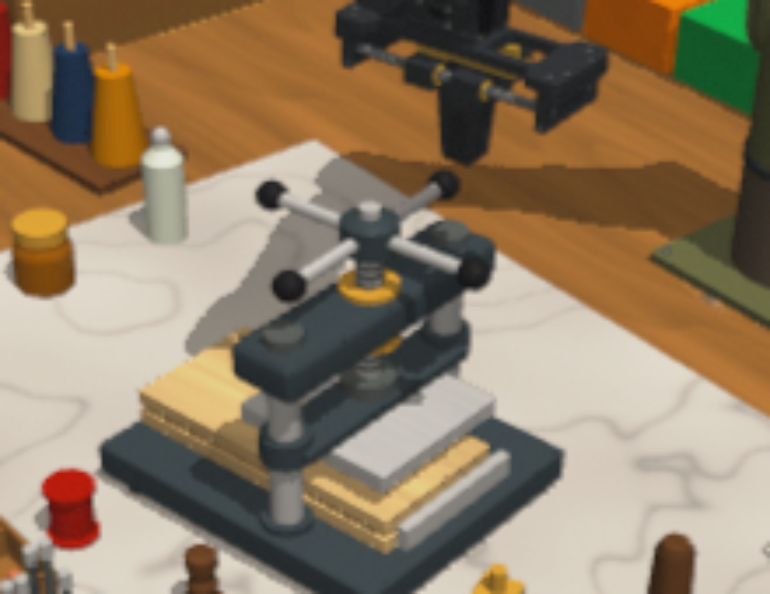

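```bash
python3 - <<'E'
from st import *
p=snapshot('wrist')
def proj(P):
    c=p['camera_from_world']@np.r_[P,1]; w=p['mtx']@c[:3]; return (w[:2]/w[2]).round(0)
print('hub',proj([*A,.308]),'tip now',proj([.5225,.0904,.359]),'tip final',proj([.5234,.0919,.258]))
al=np.radians(104.4)
for r in (.035,.095): print('arm',proj([A[0]+r*np.cos(al),A[1]+r*np.sin(al),.2825]))
al-=np.pi
for r in (.035,.095): print('arm opp',proj([A[0]+r*np.cos(al),A[1]+r*np.sin(al),.2825]))
E
```

```text
hub [221. 314.] tip now [320. 307.] tip final [321. 250.]
arm [282. 297.]
arm [370. 297.]
arm opp [179. 298.]
arm opp [ 92. 298.]
```

```bash
python3 -m creep '[{"hand":0,"slide":[0.001,0,0.03],"turn":0},{"hand":0,"slide":[0,0,0.03],"turn":0},{"hand":0,"slide":[0,0,0.025],"turn":0},{"hand":0,"slide":[0,0,0.016],"turn":0},{"hand":0,"slide":[0,0,0],"turn":0}]'
python3 - <<'E'
from st import *
s,M=st()
print(M.T@(np.array([.5234,.0919,.266])-s['tool_pos']))
E
python3 -m creep '[{"hand":0,"slide":[0,0.004,0],"turn":0},{"hand":0,"slide":[0,0.004,0],"turn":0},{"hand":0,"slide":[0,0.003,0],"turn":0},{"hand":0,"slide":[0,0.002,0],"turn":0}]'
python3 - <<'E'
from st import *
s,M=st()
print(M.T@(np.array([*A,.2825])-s['tool_pos']))
E
```

```text
clock: 13.72
tool_pos: [0.5241, 0.0911, 0.2685]
eef_rot: [0.613, 0.79, -0.0, -0.0]
contact_force: [-0.4, -1.1, 0.9]
opening: 0.006
t 13.72 tcp [0.5241 0.0911 0.2685] press 0.0597 0.0296 toolx 104.35 F [-0.4 -1.1  0.9] q7 1.36 r 0.0666 ang 127.8
[ 0.00091737 -0.00053646  0.0024857 ]
clock: 14.22
tool_pos: [0.5361, 0.0947, 0.2688]
eef_rot: [0.613, 0.79, -0.001, -0.0]
contact_force: [-4.9, 0.0, 1.1]
opening: 0.005
t 14.22 tcp [0.5361 0.0947 0.2688] press 0.0608 0.0172 toolx 104.43 F [-4.9  0.   1.1] q7 1.37 r 0.0632 ang 117.2
[-0.06163911  0.01395642 -0.01368286]
```

```bash
python3 -m creep '[{"hand":0,"slide":[0.0014,0.0082,0.0007],"turn":7.5},{"hand":0,"slide":[0.0014,0.0082,0.0007],"turn":7.5},{"hand":0,"slide":[0.0014,0.0082,0.0007],"turn":7.5},{"hand":0,"slide":[0.0014,0.0082,0.0007],"turn":7.5}]'
cat > w.py <<'E'
from st import *
s,M=st()
print('hub->tcp in tool',(M.T@(s['tool_pos']-np.array([*A,.2825]))).round(4),'F tool',(M.T@s['contact_force']).round(1),'turned',(104.4-np.degrees(np.arctan2(M[1,0],M[0,0]))).round(1))
E
python3 w.py
```

```text
clock: 14.72
tool_pos: [0.5682, 0.1025, 0.2659]
eef_rot: [0.797, 0.603, -0.001, -0.001]
contact_force: [-2.7, -0.8, 2.1]
opening: 0.005
t 14.72 tcp [0.5682 0.1025 0.2659] press 0.0621 -0.0159 toolx 74.23 F [-2.7 -0.8  2.1] q7 0.96 r 0.0641 ang 87.1
hub->tcp in tool [ 0.0625 -0.0143  0.0166] F tool [-1.5 -2.4 -2.1] turned 30.2
```

```bash
R='x'; python3 -m creep '[{"hand":0,"slide":[0.0014,0.0082,0.0007],"turn":7.5},{"hand":0,"slide":[0.0014,0.0082,0.0007],"turn":7.5},{"hand":0,"slide":[0.0014,0.0082,0.0007],"turn":7.5},{"hand":0,"slide":[0.0014,0.0082,0.0007],"turn":7.5},{"hand":0,"slide":[0.0014,0.0082,0.0007],"turn":7.5}]'
python3 w.py
python3 -m creep '[{"hand":0,"slide":[0.0014,0.0082,0.0007],"turn":7.5},{"hand":0,"slide":[0.0014,0.0082,0.0007],"turn":7.5},{"hand":0,"slide":[0.0014,0.0082,0.0007],"turn":7.5},{"hand":0,"slide":[0.0014,0.0082,0.0007],"turn":7.5},{"hand":0,"slide":[0.0014,0.0082,0.0007],"turn":7.5}]'
python3 w.py
```

```text
clock: 15.35
tool_pos: [0.6071, 0.0893, 0.2626]
eef_rot: [0.949, 0.316, 0.0, -0.001]
contact_force: [-1.2, 2.5, 1.8]
opening: 0.008
t 15.35 tcp [0.6071 0.0893 0.2626] press 0.0415 -0.0514 toolx 36.8 F [-1.2  2.5  1.8] q7 0.48 r 0.066 ang 50.4
hub->tcp in tool [ 0.0642 -0.0154  0.02  ] F tool [ 0.5 -2.7 -1.8] turned 67.6
clock: 15.98
tool_pos: [0.6298, 0.0549, 0.2593]
eef_rot: [1.0, -0.006, 0.001, -0.001]
contact_force: [1.3, 2.9, 0.3]
opening: 0.005
t 15.97 tcp [0.6298 0.0549 0.2593] press 0.0032 -0.0668 toolx -0.67 F [1.3 2.9 0.3] q7 0.02 r 0.0669 ang 14.2
hub->tcp in tool [ 0.0646 -0.0171  0.0235] F tool [ 1.3 -2.9 -0.3] turned 105.1
```

```bash
python3 -m creep '[{"hand":0,"slide":[0.001,0.0084,0.0007],"turn":7.5},{"hand":0,"slide":[0.001,0.0084,0.0007],"turn":7.5},{"hand":0,"slide":[0.0012,0.0084,0.0007],"turn":7.5},{"hand":0,"slide":[0.0014,0.0082,0.0007],"turn":7.5},{"hand":0,"slide":[0.0014,0.0082,0.0007],"turn":7.5}]'
python3 w.py
python3 -m creep '[{"hand":0,"slide":[0.0014,0.0082,0.0007],"turn":7.5},{"hand":0,"slide":[0.0014,0.0082,0.0007],"turn":7.5},{"hand":0,"slide":[0.0014,0.0082,0.0007],"turn":7.5},{"hand":0,"slide":[0.0014,0.0082,0.0007],"turn":7.5}]'
python3 w.py
```

```text
clock: 16.6
tool_pos: [0.6253, 0.0126, 0.2559]
eef_rot: [0.945, -0.327, 0.002, -0.001]
contact_force: [3.1, 0.8, 0.3]
opening: 0.006
t 16.6 tcp [0.6253 0.0126 0.2559] press -0.0373 -0.0539 toolx -38.2 F [3.1 0.8 0.3] q7 -0.43 r 0.0656 ang -23.2
hub->tcp in tool [ 0.0633 -0.0168  0.0268] F tool [ 1.9 -2.6 -0.3] turned 142.6
clock: 17.1
tool_pos: [0.6046, -0.0136, 0.2534]
eef_rot: [0.828, -0.561, 0.002, -0.001]
contact_force: [3.2, 0.5, 0.3]
opening: 0.002
t 17.1 tcp [ 0.6046 -0.0136  0.2534] press -0.0589 -0.0285 toolx -68.24 F [3.2 0.5 0.3] q7 -0.78 r 0.0654 ang -52.7
hub->tcp in tool [ 0.063  -0.0174  0.0294] F tool [ 0.8 -3.2 -0.2] turned 172.6
```

```bash
python3 -m creep '[{"hand":0,"slide":[0.0010,0.0055,0.0004],"turn":5},{"hand":0,"slide":[0.0010,0.0055,0.0004],"turn":5},{"hand":0,"slide":[0.0010,0.0055,0.0004],"turn":5},{"hand":0,"slide":[0.0010,0.0055,0.0004],"turn":5},{"hand":0,"slide":[0.0010,0.0055,0.0004],"turn":5}]'
python3 w.py
python3 -m creep '[{"hand":0,"slide":[0.0005,0.0033,0.0002],"turn":3},{"hand":0,"slide":[0.0005,0.0033,0.0002],"turn":3}]'
python3 w.py
python3 - <<'E'
from st import *
p=snapshot('scene');f=p['frame'][130:310,220:440]; cv2.imwrite('pics/scene6z.png',cv2.resize(f,None,fx=3.5,fy=3.3)[:,:,::-1])
E
```

```text
clock: 17.73
tool_pos: [0.5788, -0.0247, 0.2512]
eef_rot: [-0.687, 0.726, -0.002, 0.001]
contact_force: [3.3, -1.1, -1.6]
opening: 0.003
t 17.73 tcp [ 0.5788 -0.0247  0.2512] press -0.0647 -0.001 toolx -93.18 F [ 3.3 -1.1 -1.6] q7 -1.08 r 0.0647 ang -77.7
hub->tcp in tool [ 0.0623 -0.0171  0.0315] F tool [ 0.9 -3.4  1.6] turned 197.6
clock: 17.98
tool_pos: [0.5707, -0.0254, 0.2505]
eef_rot: [-0.648, 0.761, -0.001, 0.0]
contact_force: [4.0, -1.9, -1.8]
opening: 0.007
t 17.98 tcp [ 0.5707 -0.0254  0.2505] press -0.0637 0.0071 toolx -99.19 F [ 4.  -1.9 -1.8] q7 -1.16 r 0.0641 ang -84.9
hub->tcp in tool [ 0.0621 -0.0157  0.0321] F tool [ 1.3 -4.3  1.8] turned 203.6
```

View pics/scene6z.png

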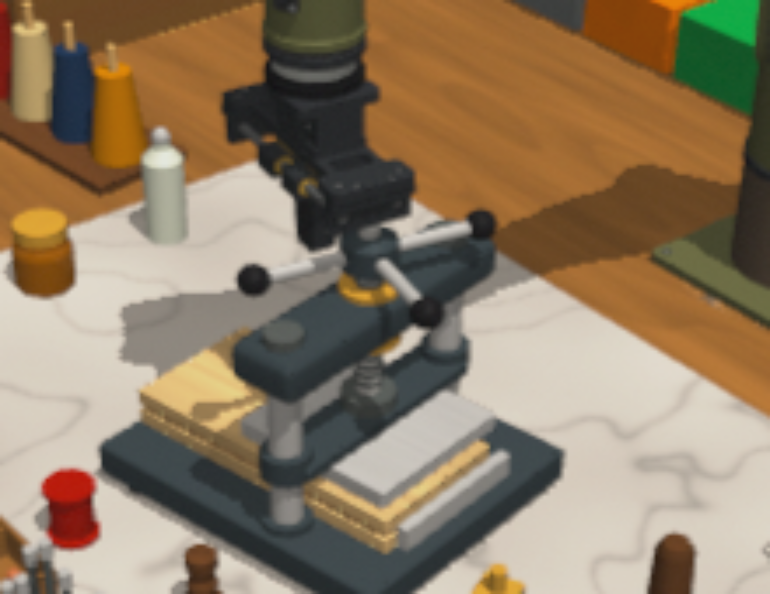

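Platen is almost down; continue in small steps watching the force.

```bash
python3 -m creep '[{"hand":0,"slide":[0.0005,0.0033,0.0002],"turn":3},{"hand":0,"slide":[0.0004,0.0022,0.0002],"turn":2}]'
python3 w.py
python3 -m creep '[{"hand":0,"slide":[0.0004,0.0022,0.0002],"turn":2},{"hand":0,"slide":[0.0002,0.0011,0.0001],"turn":1}]'
python3 w.py
python3 -m creep '[{"hand":0,"slide":[0.0002,0.0015,0.0001],"turn":1}]'
python3 w.py
```

```text
clock: 18.27
tool_pos: [0.5644, -0.0252, 0.2499]
eef_rot: [-0.614, 0.789, -0.001, 0.0]
contact_force: [4.8, -4.3, -1.5]
opening: 0.006
t 18.27 tcp [ 0.5644 -0.0252  0.2499] press -0.0623 0.0133 toolx -104.21 F [ 4.8 -4.3 -1.5] q7 -1.22 r 0.0637 ang -90.6
hub->tcp in tool [ 0.0619 -0.015   0.0326] F tool [ 3.  -5.7  1.5] turned 208.6
clock: 18.52
tool_pos: [0.5634, -0.0255, 0.2502]
eef_rot: [-0.594, 0.805, -0.003, 0.002]
contact_force: [9.7, -5.1, -3.7]
opening: -0.0
t 18.52 tcp [ 0.5634 -0.0255  0.2502] press -0.0625 0.0143 toolx -107.18 F [ 9.7 -5.1 -3.7] q7 -1.26 r 0.0641 ang -91.4
hub->tcp in tool [ 0.0616 -0.0172  0.0325] F tool [  2.  -10.7   3.8] turned 211.6
clock: 18.65
tool_pos: [0.563, -0.0256, 0.2502]
eef_rot: [-0.587, 0.81, -0.004, 0.002]
contact_force: [11.7, -5.9, -5.8]
opening: 0.009
t 18.65 tcp [ 0.563  -0.0256  0.2502] press -0.0625 0.0147 toolx -108.17 F [11.7 -5.9 -5.8] q7 -1.27 r 0.0642 ang -91.8
hub->tcp in tool [ 0.0615 -0.0178  0.0325] F tool [  2.  -12.9   5.9] turned 212.6
```

```bash
python3 -m creep '[{"hand":0,"slide":[0,0.002,0],"turn":0},{"hand":0,"slide":[0,0.002,0],"turn":0}]'
python3 w.py
python3 -m creep '[{"hand":0,"slide":[0,0.002,0],"turn":0},{"hand":0,"slide":[0,0.001,0],"turn":0},{"hand":0,"slide":[0,0,0],"turn":0}]'
python3 w.py
```

```text
clock: 18.9
tool_pos: [0.5625, -0.0255, 0.2505]
eef_rot: [-0.587, 0.81, -0.008, 0.004]
contact_force: [21.2, -9.9, -13.5]
opening: 0.003
t 18.9 tcp [ 0.5625 -0.0255  0.2505] press -0.0623 0.0152 toolx -108.14 F [ 21.2  -9.9 -13.5] q7 -1.27 r 0.0641 ang -92.2
hub->tcp in tool [ 0.0616 -0.017   0.0324] F tool [  2.7 -23.   13.9] turned 212.5
clock: 19.27
tool_pos: [0.5622, -0.0255, 0.2507]
eef_rot: [-0.587, 0.81, -0.01, 0.005]
contact_force: [25.8, -10.5, -17.4]
opening: 0.012
t 19.27 tcp [ 0.5622 -0.0255  0.2507] press -0.0621 0.0154 toolx -108.14 F [ 25.8 -10.5 -17.4] q7 -1.27 r 0.064 ang -92.5
hub->tcp in tool [ 0.0615 -0.0165  0.0324] F tool [  1.9 -27.4  18. ] turned 212.5
```

```bash
python3 -m creep '[{"hand":0,"slide":[0,-0.006,0],"turn":0},{"hand":0,"slide":[0,-0.008,0],"turn":0},{"hand":0,"slide":[0,-0.008,0],"turn":0},{"hand":0,"slide":[0,0,0],"turn":0}]'
python3 w.py
python3 -m creep '[{"hand":0,"slide":[0,0,-0.02],"turn":0},{"hand":0,"slide":[0,0,-0.04],"turn":0},{"hand":0,"slide":[0,0,-0.05],"turn":0},{"hand":0,"slide":[0,0,-0.04],"turn":0},{"hand":0,"slide":[0.04,0,0],"turn":0}]'
python3 -m creep '[{"hand":0,"slide":[0.05,0,0],"turn":0},{"hand":0,"slide":[0.05,0,0],"turn":0},{"hand":0,"slide":[0.05,0,0],"turn":0},{"hand":0,"slide":[0.03,0,0],"turn":0},{"hand":0,"slide":[0,0,0],"turn":0}]'
cat > m.py <<'E'
from st import *
st()
p=snapshot('top')
K=p['mtx'];T=np.linalg.inv(p['camera_from_world'])
v,u=np.mgrid[150:340,230:400]
d=p['depth'][150:340,230:400]
pts=np.stack([(u-K[0,2])/K[0,0]*d,(v-K[1,2])/K[1,1]*d,d],-1)@T[:3,:3].T+T[:3,3]
Z=pts[...,2]; D=pts[...,:2]-A; r=np.hypot(D[...,0],D[...,1]); an=np.degrees(np.arctan2(D[...,1],D[...,0]))%90
m=(Z>.25)&(Z<.32)&(r>.035)&(r<.11)
print(m.sum(),np.median(an[m]),an[m].std(), 'arm z',np.median(Z[m&(r<.075)]))
mm=(r<.08)&(Z>.09)&(Z<.13);print('platen top',np.median(Z[mm]),mm.sum())
m=(Z>.073)&(Z<.088)&(D@X<-.085)&(abs(D@Y)<.11)
q=pts[m][:,:2].astype(np.float32);R_=cv2.minAreaRect(q);b=cv2.boxPoints(R_)
print(R_);print((b-A)@np.array([X,Y]).T)
f=p['frame'][190:310,240:400]; cv2.imwrite('pics/top7z.png',cv2.resize(f,None,fx=5,fy=5)[:,:,::-1])
p=snapshot('scene');f=p['frame'][130:340,220:460]; cv2.imwrite('pics/scene7z.png',cv2.resize(f,None,fx=3.2,fy=2.8)[:,:,::-1])
for n in ['slicker','stamp','spool','maul','dressing','rivets','stamps','weight']:
    print(n,[(np.round(a['uv']).tolist(),round(a['conf'],2)) for a in pinpoint(n,p)[:1]])
E
python3 m.py
```

```text
clock: 19.77
tool_pos: [0.5733, -0.0281, 0.249]
eef_rot: [-0.587, 0.809, 0.001, -0.0]
contact_force: [-1.4, 0.3, 0.1]
opening: 0.011
t 19.77 tcp [ 0.5733 -0.0281  0.249 ] press -0.067 0.0051 toolx -108.04 F [-1.4  0.3  0.1] q7 -1.27 r 0.0672 ang -82.9
hub->tcp in tool [ 0.0608 -0.0286  0.0334] F tool [ 0.1  1.4 -0.1] turned 212.4
clock: 20.4
tool_pos: [0.5631, -0.0644, 0.4017]
eef_rot: [-0.59, 0.807, -0.001, 0.002]
contact_force: [-0.6, -0.1, -1.2]
opening: 0.007
clock: 21.02
tool_pos: [0.5035, -0.2398, 0.3996]
eef_rot: [-0.585, 0.811, 0.0, -0.0]
contact_force: [0.7, 0.8, -0.1]
opening: 0.008
t 21.02 tcp [ 0.5035 -0.2398  0.3996] press -0.2606 0.1155 toolx -108.37 F [ 0.7  0.8 -0.1] q7 -1.05 r 0.285 ang -102.5
680 71.10300695457515 4.594470888755403 arm z 0.2695145902101337
platen top 0.09907174208373948 963
((0.6051947474479675, -0.09108982980251312), (0.13045041263103485, 0.09993493556976318), 11.43686580657959)
[[-0.08500752  0.0515442 ]
 [-0.18494245  0.05156709]
 [-0.18497237 -0.07888335]
 [-0.08503743 -0.07890624]]
slicker [([278.0, 313.0], 0.82)]
stamp []
spool [([242.0, 291.0], 0.64)]
maul [([404.0, 348.0], 0.59)]
dressing [([265.0, 202.0], 0.9)]
rivets [([232.0, 215.0], 0.69)]
stamps [([461.0, 309.0], 0.93)]
weight [([497.0, 364.0], 0.66)]
```

View pics/top7z.png

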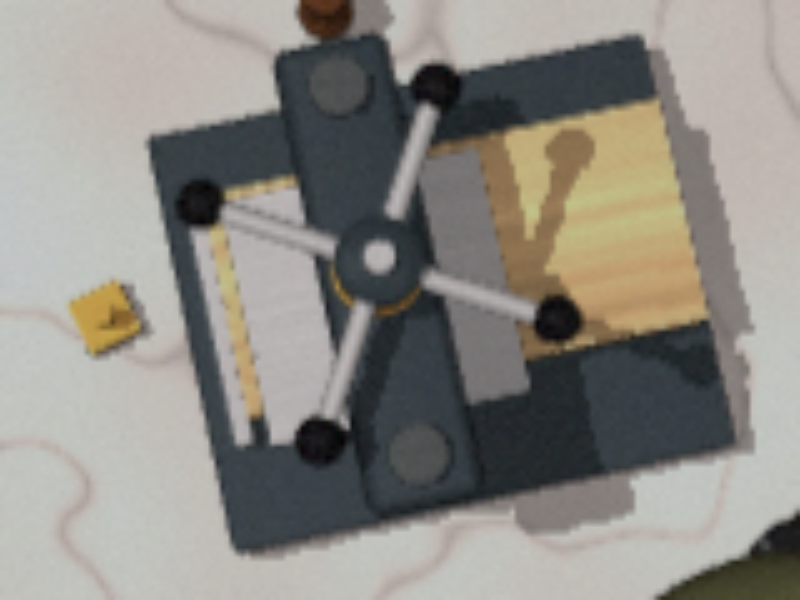

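View pics/scene7z.png

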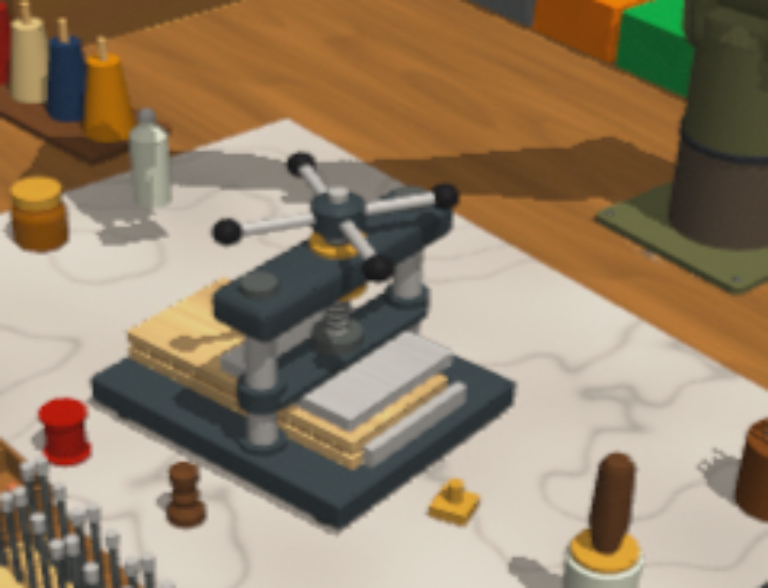

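```bash
python3 -c "
from plant import *
print(finish_job()); s=get_state(); print(s['clock'],s['contact_force'])"
```

```text
the job is handed in; nothing more can be done
None
the job is handed in; nothing more can be done
```

The pack is home against the stop strip, the platen is wound down onto it, and the job was handed in at about 21 s of the 72 s. `finish_job` reported no verdict.

**Pushing the pack:** I pushed it in with two fingertips until it stopped moving at about 22 N. Afterwards its outer end measured press x = -0.185 m, which is the home position, and it was square to the press within about 0.2°. It sits about 14 mm off centre across the bed; I left it there because it bears on the strip.

**Winding the wheel:** I turned it about 213° clockwise with the closed fingers, in one arc, until it came up hard. I stopped at about 27 N sideways, or 33 N in all, against the 60 N limit. I then backed the fingers out and moved the hand away.

**Last checks:**
- **Platen:** its top is at 99.1 mm, and 99 mm is expected when it rests on the pack.
- **Wheel:** its angle is about 5.25 rad, and contact is at 5.24.
- **Hand:** it is clear of everything and reads only about 1 N, which is sensor noise.
- **Other things on the bench:** all sit within 3 pixels of where they started. The network missed the stamp in the last scene picture, but by eye it is in the same place in the top view.
- **Not measured:** the platen-to-pack force after release. I inferred it from the push force and the screw's friction.

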